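Bring the little pitcher round to the front of the carousel

ROBOT

A 6-joint arm with a two-finger parallel gripper is mounted at the origin on a cart in front of the work surface, level with it; the furniture and walls round the work are solid. World frame = base frame: x ahead of the robot, y to its left, z up, the work surface at z = 0. Lengths are in m, angles in rad, forces in N, time in s.
With the tool pointing down it reaches from about 0.25 to 0.725 m from the base axis. Payload 4 kg.
Tool frame: the origin (TCP) lies midway between the tips of the shut fingers; the grasp point (between the pads) lies 19 mm behind it; z points along the fingers, y is the direction in which the jaws open and shut (so a half turn about z gives the same grasp; the last joint's range is limited). The gripper opens to 85 mm and grips with 20 to 120 N. Pads are 22 mm wide; open, the fingers measure 114 mm over their backs; the gripper's body (76 mm by 85 mm) begins 54 mm behind the grasp point. The pads swing forward as they close: fully open they stand 13 mm farther back than shut.
Start: joints at [1.22, 0.241, 0.005, 1.335, 0, 1.571], TCP at [0.172, 0.47, 0.199] pointing down, gripper open.
Joint ranges: [-2.72, 2.72], [-1.05, 1.87], [-1.09, 1.28], [-1.99, 2.15], [-1.42, 1.44], [-3.14, 3.14]. Speed limits (rad/s): [2.79, 2.79, 3.14, 3.14, 3.14, 3.14].

INTERFACE

Orientations are given as a unit quaternion [x, y, z, w].
In Python, from workcell import monitor, cams, order gives the robot as it stands.
- The arm moves only by the tool send_rows, never from a script. Its argument "moves" is a list of rows, each a list of 4 numbers: the shift along the tool's x, y, z as a fraction of full scale, then the turn about the tool's z as a fraction of full scale. A call has 1 to 20 rows; each row shifts and turns the commanded pose from where the row before left it, along the tool's axes as they then stand; what a row does not reach is not made up. Full scale, the value 1, is 100 cm for a shift and 0.1 rad for a turn. A row lasts 1/10 s, in which the tool goes at most 50 mm and 8.59 degrees, less where a joint would pass 70% of its speed; a pose out of reach is approached as far as the arm can. A call with a number of a shift or a turn outside -1 to 1 is refused whole. A call with a gripper value outside its range is refused whole. "claw" is the gripper's target within -1 to 1 (fully open at 1, half-way at 0, shut at -1), set as the call begins (left out, the last holds). The fingers move at their own pace and stop on an object; the grip force is fixed at half the most. Time passes only in rows, so rows that do not move let the fingers close. It gives the time, the measured TCP pose, the force and the opening at its end, in the units of the state.
- monitor.get_obs(): the state, without advancing time (a new reading comes with each control period).
- cams.camera(name): name is "scene" or "top"; returns (picture, depth): 384x512x3 uint8, blue, green, red; 384x512 float32, m along the optical axis (not along the pixel's ray), 0 where there is no reading.
- cams.camera_info(name): a dict with "intrinsics" (3x3 intrinsics, pixels), "T" (4x4, takes a point from camera to world coordinates). Camera axes: x right, y up, looking along -z (the intrinsics and any distortion apply to the point x, -y, -z); pixel columns grow to the right and rows downward; lengths in m; the calibration is good to about 2 mm. A picture is of the moment at which its call begins. camera_info takes no time and is no camera call.
- order.job_done(): hands the job in, once; it reports no verdict.
The state is a dict: "clock": time; "joint_pos": joint angles; "joint_vel": joint speeds; "tau": joint torques, N m; "eef_pos": TCP position; "tool_rot": TCP orientation; "ft_force": force on the tool from outside, world axes, zero at the start; "ft_torque": the same for the moment, N m; "grip_width": finger opening in m.
Only numpy, scipy, OpenCV 4.12 (cv2) and the standard library are available. Lean on these libraries where they do the work, as an engineer would, in place of code of your own. Each camera call takes 0.05 s, during which the arm holds its last target.

TASK

Turn the wooden carousel by pushing at its rim with the fingertips (pegs stand on the rim for that) until the little steel pitcher that rides on it stands straight at the front, in line with the pointed lip of the carousel's foot, and leave it there; which way its handle or spout points does not matter. Do not touch, lift, shift or tip the pitcher, the glass or the cup on the carousel: they stay on their cork pads. Leave everything else on the worktop where it is.

Things in the scene. Friction and masses are not known exactly. Their poses are not given: they have to be found in the camera images.
- pointer (a point): tip region of the pointed lip on the carousel's foot, 165 mm from the axis, 6 mm above the worktop: the lip marks the carousel's front. The foot is a dark steel plate 260 mm across and 6 mm thick, fixed to the worktop; the lip faces roughly towards the robot, turned up to 20 degrees either way. Its own x axis points from the lip towards the carousel's axis
- foot: the fixed foot of the carousel: origin on the carousel's axis at worktop height; its -x axis runs out through the pointed lip (the front)
- carousel_center (a point): centre of the top face of the carousel, on its axis: a round wooden disc 254 mm across and 18 mm thick, top face 30 mm above the worktop, with a small steel knob 15 mm tall in the middle. It turns freely either way without stops about the vertical axis, against a light friction (about 0.09 N m, under 1 N at a peg) and stays where it is left without coasting on
- peg_1 (a point): top centre of one of the three identical upright wooden pegs that stand on the carousel's rim for turning it: plain cylinder 16 mm in diameter rising 46 mm above the disc, at 115 mm from the axis; pegs are 120 degrees apart, each midway between two pads. This peg, seen from above, is 60 degrees counter-clockwise from the pad of the little pitcher
- peg_2 (a point): top centre of one of the three identical upright wooden pegs that stand on the carousel's rim for turning it: plain cylinder 16 mm in diameter rising 46 mm above the disc, at 115 mm from the axis; pegs are 120 degrees apart, each midway between two pads. This peg, seen from above, is opposite (180 degrees from) the pad of the little pitcher
- peg_3 (a point): top centre of one of the three identical upright wooden pegs that stand on the carousel's rim for turning it: plain cylinder 16 mm in diameter rising 46 mm above the disc, at 115 mm from the axis; pegs are 120 degrees apart, each midway between two pads. This peg, seen from above, is 60 degrees clockwise from the pad of the little pitcher
- pad_pitcher (a point): centre of the round cork inlay (68 mm across, flush with the disc's top face, 66 mm from the axis) on which the little pitcher stands
- pad_left (a point): centre of another such cork inlay, 120 degrees clockwise from the pitcher's seen from above; the glass or the cup stands on it
- pad_right (a point): centre of the third such cork inlay, 120 degrees counter-clockwise from the pitcher's
- pitcher_center (a point): the little pitcher: steel, with a small spout and a small handle on its side towards the carousel's axis, belly 52 mm across, 67x60 mm over all and 76 mm tall, standing loose on its pad; the point is the centre of its belly, half-way up
- glass_center (a point): clear shot glass, 47 mm wide and 58 mm tall, standing loose on a pad; centre, half-way up
- cup_center (a point): plain straight-sided steel dosing cup half full of ground coffee (all one rigid piece), 57 mm wide and 56 mm tall, standing loose on a pad; centre, half-way up
- carousel (a joint): angle of the carousel in rad, 0 at the start of every run whichever way it then stands, growing counter-clockwise seen from above
- the_tamper: espresso tamper with a wooden handle, 58 mm wide, 83 mm tall; a bystander on the worktop, origin at the middle of its underside
- mug: green-grey espresso cup, 63x88x49 mm; a bystander on the worktop, origin at the middle of its underside
- spoon: steel teaspoon, 130x26x11 mm, lying flat; a bystander on the worktop, origin at the middle of its underside
- big_pitcher: steel milk pitcher with a handle, 66x91x98 mm; a bystander on the worktop, origin at the middle of its underside
There are look-alikes about, which are no part of the job. Leave any turquoise look-alike of the part that bears cup_center alone.

How it is judged:
By the outcome, as a careful person would: the job done as asked, in the order asked, and still so for the second after the job is handed in, with the robot touching nothing.
It also fails if it takes over 64 s, if anything falls off the work surface, if the arm or the gripper's body presses on something with over 40 N, if the wrist force passes 120 N, or if a joint passes its speed limit or range.

## Working session

There is one attempt and no reset: what is moved stays moved. The work goes in short steps, Python scripts to look and compute and a tool call to move; the robot and the scene stay as the last step left them, time stands still between calls to the robot, and variables do not carry over. Pictures are saved under pics/ and viewed, and the job is handed in when it is done.

Besides the shell and the picture viewer there is one more tool, called after ">>>" in YAML: its name, and indented under it one key for each argument. send_rows: Moves the arm, as the interface text tells. Its arguments: {"type":"object","properties":{"moves":{"type":"array","items":{"type":"array","items":{"type":"number","minimum":-1,"maximum":1}}},"claw":{"type":"number"}},"required":["moves"]}

```bash
mkdir -p pics; python3 - <<'E'
from workcell import monitor,cams
import cv2,numpy as np
for n in("scene","top"):
    p,d=cams.camera(n);i=cams.camera_info(n);cv2.imwrite(f"pics/{n}0.png",p);np.savez(f"{n}0.npz",p=p,d=d,K=i["intrinsics"],T=i["T"]);print(n,i)
o=monitor.get_obs();print(o)
E
```

```text
scene {'intrinsics': array([[449.69502248,   0.        , 252.568828  ],
       [  0.        , 449.69502248, 193.70931403],
       [  0.        ,   0.        ,   1.        ]]), 'T': array([[ 0.61243821,  0.56912492, -0.54864949, -0.21042506],
       [-0.79038128,  0.42791257, -0.43839281, -0.63020352],
       [-0.01472626,  0.7021308 ,  0.71189569,  0.98882073],
       [ 0.        ,  0.        ,  0.        ,  1.        ]])}
top {'intrinsics': array([[386.15412416,   0.        , 257.24622913],
       [  0.        , 386.15412416, 195.5259401 ],
       [  0.        ,   0.        ,   1.        ]]), 'T': array([[ 0.02905964,  0.99631894, -0.08064809,  0.43050027],
       [-0.99956292,  0.02940296,  0.00307242, -0.07312827],
       [ 0.0054324 ,  0.08052356,  0.9967379 ,  0.92985184],
       [ 0.        ,  0.        ,  0.        ,  1.        ]])}
{'clock': 0.1, 'joint_pos': array([ 1.22000921e+00,  2.41355463e-01,  3.87488269e-03,  1.33518149e+00,
       -2.15907291e-05,  1.57082651e+00]), 'joint_vel': array([-0.001113  , -0.00367915,  0.00322601, -0.00099129, -0.00054345,
       -0.00073492]), 'tau': array([ 1.32910232e-04, -3.73139298e+01,  2.53009504e+01,  1.08177401e-02,
        2.16626682e-05, -6.40094186e-06]), 'eef_pos': array([0.17161562, 0.46897561, 0.1984992 ]), 'tool_rot': array([ 1.74510446e-01,  9.84654881e-01, -9.20444028e-04, -1.52138170e-04]), 'ft_force': array([-0.28060983, -0.0537773 , -0.29666271]), 'ft_torque': array([-0.01973071, -0.03250648,  0.03253977]), 'grip_width': 0.08523076289427134}
```

View pics/top0.png

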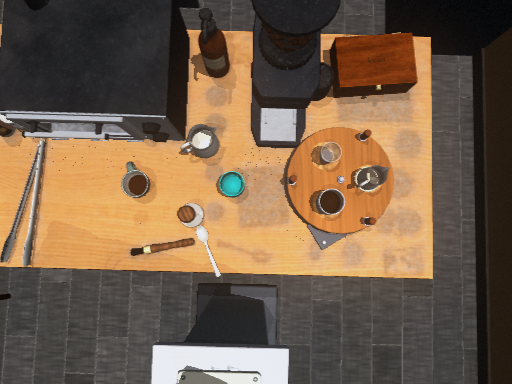

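View pics/scene0.png

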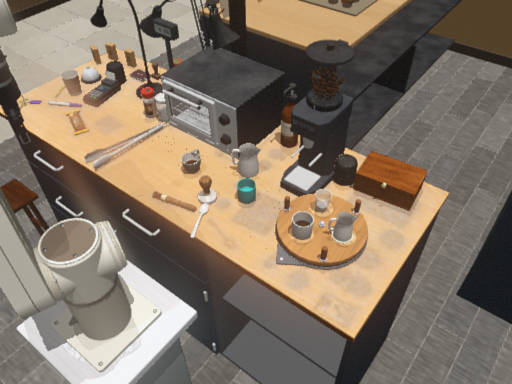

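```bash
cat > h.py <<'E'
import numpy as np,cv2
def cloud(d,K,T):
    h,w=d.shape;u,v=np.meshgrid(np.arange(w),np.arange(h))
    P=np.stack([(u-K[0,2])/K[0,0]*d,-(v-K[1,2])/K[1,1]*d,-d],-1)
    W=P@T[:3,:3].T+T[:3,3];W[d<=0]=np.nan;return W
def rect(p,W,x0=.2,x1=.72,y0=-.55,y1=.55,s=1000,zmin=-.02,zmax=.3,color=True):
    pass
def onplane(uv,z,K,T):
    uv=np.atleast_2d(uv).astype(float)
    r=np.c_[(uv[:,0]-K[0,2])/K[0,0],-(uv[:,1]-K[1,2])/K[1,1],-np.ones(len(uv))]@T[:3,:3].T
    return T[:3,3]+r*((z-T[2,3])/r[:,2])[:,None]
E
python3 - <<'E'
from h import *
f=np.load("top0.npz");p,d,K,T=[f[k] for k in("p","d","K","T")]
W=cloud(d,K,T)
for n,(u,v) in dict(knob=(341,180),peg1=(365,134),peg3=(368,221),peg2=(292,181),table=(250,210),grinder=(280,125),base=(250,140),toast=(180,120)).items(): print(n,W[v,u].round(3),d[v,u])
c=p[110:260,270:440];cv2.imwrite("pics/crop.png",cv2.resize(c,None,fx=4.5,fy=4,interpolation=2)[:600])
# tall things height map
m=(W[...,2]>.12);print(np.nanmin(np.where(m&(W[...,0]>.2)&(W[...,2]<.6),W[...,0],9)))
# disc edge: points z in .022-.038
hm=np.clip(np.nan_to_num(W[...,2])*255/.3,0,255).astype(np.uint8)
cv2.imwrite("pics/hm.png",hm)
E
```

```text
knob [ 0.544 -0.268  0.045] 0.89145815
peg1 [ 0.647 -0.315  0.072] 0.87334096
peg3 [ 0.451 -0.325  0.068] 0.86181617
peg2 [ 0.534 -0.152  0.075] 0.8611798
table [ 0.47  -0.06  -0.002] 0.93167925
grinder [ 0.672 -0.125  0.032] 0.9145152
base [ 0.641 -0.054  0.001] 0.94249195
toast [0.661 0.1   0.089] 0.856397
0.5883681912655339
```

View pics/crop.png

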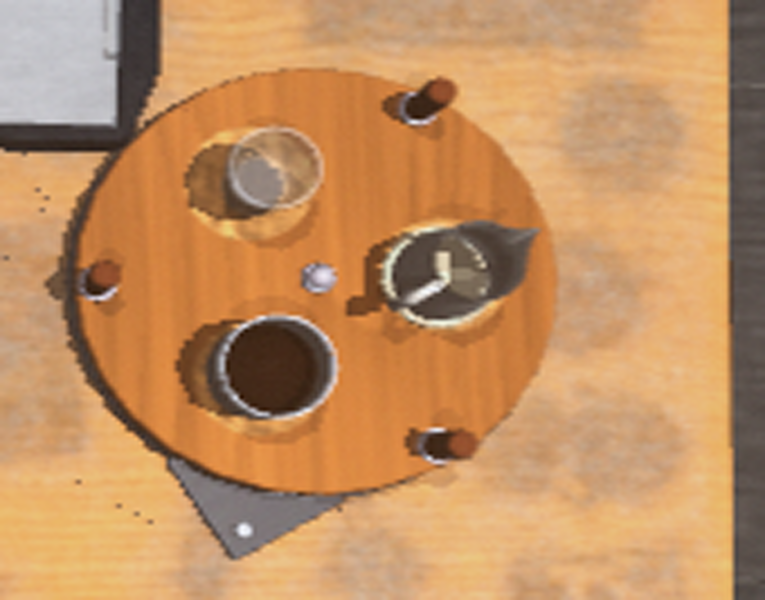

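View pics/hm.png

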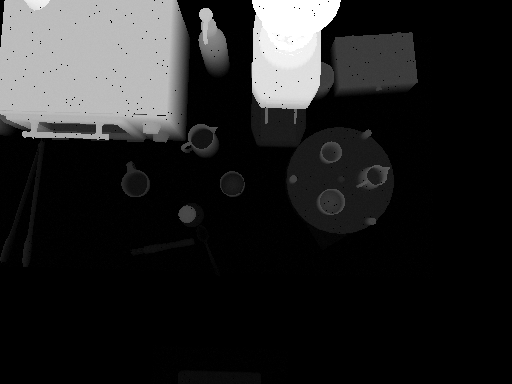

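```bash
cat >> h.py <<'E'
from scipy.optimize import least_squares
def measure(p,d,K,T,c0=(.542,-.268),verbose=1):
    W=cloud(d,K,T);R=np.hypot(W[...,0]-c0[0],W[...,1]-c0[1]);z=W[...,2]
    # disc rim by mask contour in top-face plane
    m=((R<.15)&(z>.02)&(z<.04)).astype(np.uint8)
    pts=W[m>0][:,:2]
    h=cv2.convexHull(pts.astype(np.float32)*1000)[:,0]/1000
    r=least_squares(lambda q:np.hypot(h[:,0]-q[0],h[:,1]-q[1])-q[2],[*c0,.127],loss='soft_l1',f_scale=.001)
    c=r.x[:2]
    R=np.hypot(W[...,0]-c[0],W[...,1]-c[1])
    pm=((R>.1)&(R<.13)&(z>.064)&(z<.085)).astype(np.uint8)
    n,l,s,ce=cv2.connectedComponentsWithStats(pm,connectivity=8)
    out=[]
    for i in range(1,n):
        if s[i,4]>=8:
            q=np.nanmedian(W[l==i],0);out.append((q,s[i,4],np.degrees(np.arctan2(q[1]-c[1],q[0]-c[0]))))
    if verbose:
        print("disc",r.x.round(4))
        for q,a,t in out: print("peg",q.round(4),a,"r",np.hypot(*(q[:2]-c)).round(4),"ang",round(t,2))
    return c,out
E
python3 - <<'E'
from h import *
for n in("top","scene"):
    f=np.load(n+"0.npz");p,d,K,T=[f[k] for k in("p","d","K","T")]
    print(n);c,_=measure(p,d,K,T)
    if n=="top":
        for q in((235,557),(244,530),(168,460),(345,497)):
            w=onplane([(270+(q[0]+.5)/4.5-.5,110+(q[1]+.5)/4-.5)],.006,K,T)[0];print(q,w.round(4),np.hypot(*(w[:2]-c)).round(4),np.degrees(np.arctan2(w[1]-c[1],w[0]-c[0])))
        k=onplane([(270+320/4.5-.4,110+275/4-.4)],.045,K,T);print("knob",k)
    else:
        cv2.imwrite("pics/scrop.png",cv2.resize(p[180:280,260:380],None,fx=6,fy=6,interpolation=2))
E
```

```text
top
disc [ 0.5478 -0.2686  0.1265]
peg [ 0.6482 -0.3192  0.075 ] 46 r 0.1125 ang -26.75
peg [ 0.5409 -0.1542  0.0755] 42 r 0.1146 ang 93.45
peg [ 0.4506 -0.3309  0.0748] 47 r 0.1154 ang -147.33
(235, 557) [ 0.3827 -0.2331  0.006 ] 0.1689 167.85247801679856
(244, 530) [ 0.3987 -0.2376  0.006 ] 0.1522 168.24003427249482
(168, 460) [ 0.4391 -0.1966  0.006 ] 0.1304 146.48040466488862
(345, 497) [ 0.4198 -0.2908  0.006 ] 0.1299 -170.15145073245972
knob [[ 0.54757124 -0.26741926  0.045     ]]
scene
disc [ 0.5472 -0.2685  0.1274]
peg [ 0.536  -0.1552  0.0739] 33 r 0.1138 ang 95.67
peg [ 0.6447 -0.3222  0.0743] 32 r 0.1112 ang -28.86
peg [ 0.4475 -0.3332  0.0749] 41 r 0.119 ang -147.01
```

View pics/scrop.png

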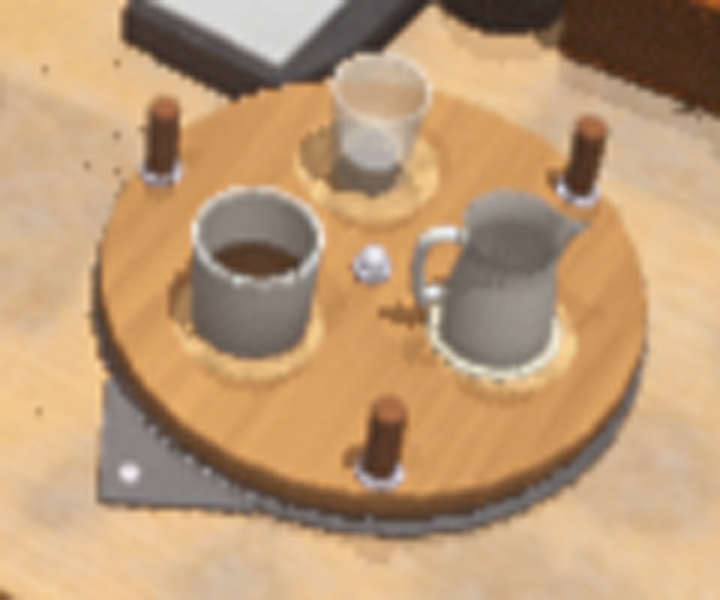

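>>> send_rows:
  claw: -1
  moves:
    - [-0.034,-0.027,0,0]
    - [-0.034,-0.027,0,0]
    - [-0.034,-0.027,0,0]
    - [-0.034,-0.027,0,0]
    - [-0.034,-0.027,0,0]
    - [-0.034,-0.027,0,0]
    - [-0.034,-0.027,0,0]
    - [-0.034,-0.027,0,0]
    - [-0.034,-0.027,0,0]
    - [-0.034,-0.027,0,0]

```text
clock: 1.1
eef_pos: [0.3986, 0.0974, 0.1991]
tool_rot: [0.175, 0.985, 0.0, -0.0]
ft_force: [0.2, 0.3, -0.6]
grip_width: -0.0001
```

>>> send_rows:
  moves:
    - [-0.019,-0.034,0,0]
    - [-0.019,-0.034,0,0]
    - [-0.019,-0.034,0,0]
    - [-0.019,-0.034,0,0]
    - [-0.019,-0.034,0,0]
    - [-0.019,-0.034,0,0]
    - [-0.019,-0.034,0,0]
    - [-0.019,-0.034,0,0]
    - [-0.019,-0.034,0,0]
    - [-0.019,-0.034,0,0]
    - [-0.019,-0.034,0,0]
    - [-0.019,-0.034,0,0]

```text
clock: 2.3
eef_pos: [0.4719, -0.3638, 0.1986]
tool_rot: [0.175, 0.985, 0.0, -0.0]
ft_force: [-0.0, -0.6, 0.6]
grip_width: 0.0
```

>>> send_rows:
  moves:
    - [0,0,0,-0.92]
    - [0,0,0,-0.92]
    - [0,0,0,-0.92]
    - [0,0,0,-0.92]
    - [0,0,0,-0.92]
    - [0,0,0,-0.92]
    - [0,0,0,-0.92]
    - [0,0,0,-0.92]
    - [0,0,0,-0.92]
    - [0,0,0,-0.92]
    - [0,0,0,0]
    - [0,0,0,0]

```text
clock: 3.5
eef_pos: [0.472, -0.3622, 0.1988]
tool_rot: [-0.28, 0.96, 0.0, -0.0]
ft_force: [0.2, 0.9, 0.8]
grip_width: -0.0
```

>>> send_rows:
  moves:
    - [0,0,0.03,0]
    - [0,0,0.03,0]
    - [0,0,0.03,0]
    - [0,0,0.03,0]
    - [0,0,0.026,0]
    - [0,0,0,0]

```text
clock: 4.1
eef_pos: [0.4692, -0.36, 0.0489]
tool_rot: [-0.28, 0.96, 0.004, -0.003]
ft_force: [-0.8, -0.0, -1.1]
grip_width: 0.0002
```

```bash
python3 - <<'E'
from h import *
from workcell import cams
p,d=cams.camera("scene");cv2.imwrite("pics/s1.png",cv2.resize(p[130:300,230:430],None,fx=3.5,fy=3.5,interpolation=2))
E
```

```text
(no output)
```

View pics/s1.png

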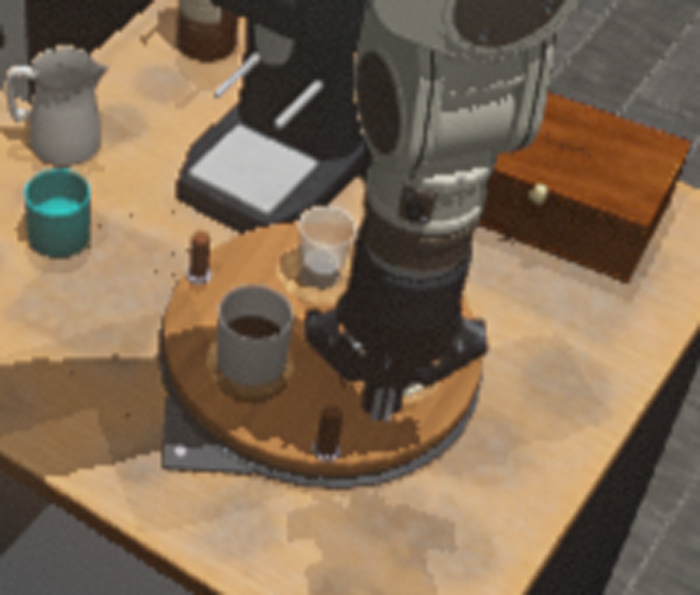

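>>> send_rows:
  moves:
    - [0.004,0,-0.007,0]
    - [0,0.003,0,0]
    - [0,0.003,0,0]
    - [0,0.002,0,0]
    - [0,0.002,0,0]
    - [0,0.002,0,0]
    - [0,0.002,0,0]
    - [0,0,0,0]

```text
clock: 4.95
eef_pos: [0.4611, -0.3524, 0.0602]
tool_rot: [-0.281, 0.96, 0.0, -0.0]
ft_force: [-0.7, 0.2, -0.0]
grip_width: -0.0001
```

>>> send_rows:
  moves:
    - [0.0006,0.0036,0,0.3]
    - [0.0006,0.0036,0,0.3]
    - [0.0006,0.0036,0,0.3]
    - [0.0006,0.0036,0,0.3]
    - [0.0006,0.0036,0,0.3]
    - [0.0006,0.0036,0,0.3]
    - [0.0006,0.0036,0,0.3]
    - [0.0006,0.0036,0,0.3]
    - [0.0006,0.0036,0,0.3]
    - [0.0006,0.0036,0,0.3]
    - [0.0006,0.0036,0,0.3]
    - [0.0006,0.0036,0,0.3]

```text
clock: 6.15
eef_pos: [0.4378, -0.316, 0.0602]
tool_rot: [-0.104, 0.995, -0.0, -0.0]
ft_force: [0.6, 0.1, 0.2]
grip_width: -0.0001
```

```bash
python3 - <<'E'
from h import *
from workcell import cams,monitor
p,d=cams.camera("scene");i=cams.camera_info("scene")
measure(p,d,i["intrinsics"],i["T"])
cv2.imwrite("pics/s2.png",cv2.resize(p[130:300,230:430],None,fx=3.5,fy=3.5,interpolation=2))
o=monitor.get_obs();e=o["eef_pos"]-[.5475,-.268,0];print(e,np.hypot(*e[:2]),np.degrees(np.arctan2(e[1],e[0])),o["ft_force"])
E
```

```text
disc [ 0.5457 -0.2696  0.126 ]
peg [ 0.5369 -0.1555  0.073 ] 30 r 0.1144 ang 94.4
peg [ 0.6461 -0.3219  0.0747] 31 r 0.1132 ang -27.53
peg [ 0.448  -0.3335  0.0747] 38 r 0.1168 ang -146.84
[-0.11004805 -0.04735693  0.06016894] 0.11980506408493144 -156.71636022731536 [ 0.22648003 -0.55026158 -0.0430019 ]
```

View pics/s2.png

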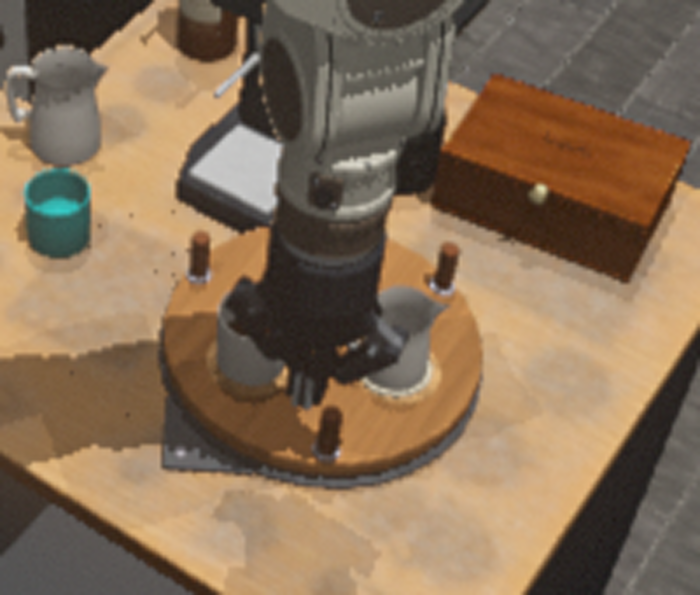

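```bash
python3 - <<'E'
from h import *
f=np.load("scene0.npz");K,T=f["K"],f["T"]
def pr(w):
    c=T[:3,:3].T@(np.array(w)-T[:3,3]);return K[0,2]+K[0,0]*c[0]/-c[2],K[1,2]+K[1,1]*c[1]/c[2]
for w in([.4378,-.316,.0602],[.451,-.331,.076],[.451,-.331,.03]):
    u,v=pr(w);print((u-230)*3.5,(v-130)*3.5)
f=np.load("top0.npz");K,T=f["K"],f["T"]
from workcell import cams
p,d=cams.camera("top");cv2.imwrite("pics/t2.png",cv2.resize(p[110:260,270:440],None,fx=4,fy=4,interpolation=2))
p,d=cams.camera("scene");W=cloud(d,np.load("scene0.npz")["K"],np.load("scene0.npz")["T"])
for x,y in((300,400),(310,385),(295,385),(330,410)):print(W[130+int(y/3.5),230+int(x/3.5)].round(4))
E
```

```text
300.3039237765642 425.6291712663009
329.46725474986687 410.7345449488265
323.40235124276967 448.71265821169993
[ 0.426  -0.3167  0.104 ]
[ 0.4282 -0.3222  0.1218]
[ 0.4247 -0.3132  0.1185]
[ 0.4505 -0.3307  0.0777]
```

View pics/t2.png

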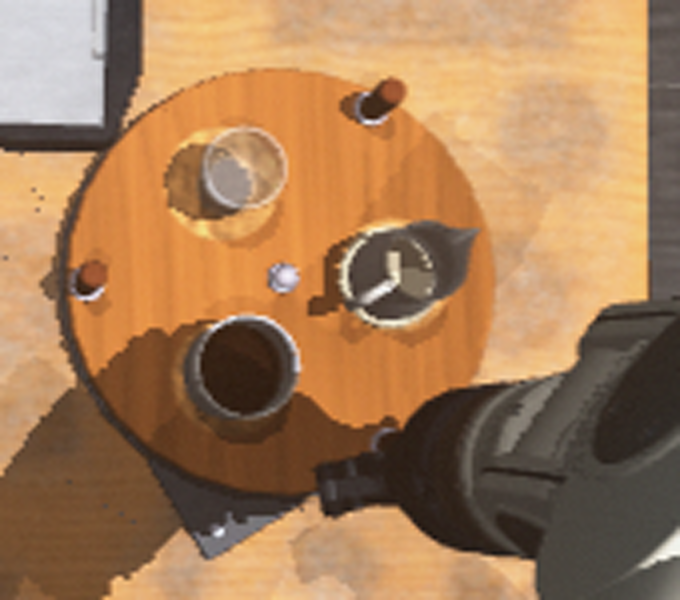

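```bash
python3 - <<'E'
from h import *
from workcell import cams,monitor
f=np.load("scene0.npz");K,T,d0=f["K"],f["T"],f["d"]
p,d=cams.camera("scene");W=cloud(d,K,T)
R=np.hypot(W[...,0]-.438,W[...,1]+.316)
m=(R<.04)&(W[...,2]>.045)&(W[...,2]<.2)
ys,xs=np.nonzero(m)
for v in range(235,258,2):
    s=[(u,*W[v,u].round(3)) for u in range(308,330,2)]
    print(v,' '.join(f"{a[1]:.3f},{a[2]:.3f},{a[3]:.3f}" for a in s[:8]))
print(monitor.get_obs()["eef_pos"],monitor.get_obs()["joint_pos"])
cv2.imwrite("pics/s3.png",cv2.resize(p[215:275,290:350],None,fx=9,fy=9,interpolation=0))
E
```

```text
235 0.484,-0.264,0.044 0.494,-0.265,0.035 0.425,-0.306,0.132 0.422,-0.313,0.140 0.429,-0.315,0.135 0.426,-0.321,0.143 0.427,-0.326,0.145 0.428,-0.331,0.147
237 0.485,-0.264,0.034 0.491,-0.267,0.031 0.428,-0.305,0.121 0.426,-0.312,0.128 0.429,-0.315,0.128 0.426,-0.322,0.135 0.429,-0.326,0.136 0.429,-0.331,0.140
239 0.482,-0.266,0.031 0.485,-0.271,0.032 0.428,-0.306,0.114 0.426,-0.312,0.121 0.427,-0.317,0.123 0.426,-0.323,0.128 0.432,-0.325,0.124 0.431,-0.331,0.129
241 0.474,-0.271,0.034 0.481,-0.274,0.029 0.427,-0.307,0.107 0.427,-0.312,0.112 0.428,-0.318,0.115 0.428,-0.322,0.118 0.433,-0.326,0.116 0.437,-0.329,0.115
243 0.471,-0.273,0.030 0.470,-0.280,0.036 0.478,-0.282,0.029 0.426,-0.314,0.106 0.428,-0.318,0.107 0.428,-0.323,0.111 0.433,-0.326,0.109 0.493,-0.304,0.030
245 0.465,-0.278,0.031 0.468,-0.282,0.031 0.470,-0.287,0.032 0.426,-0.314,0.098 0.428,-0.319,0.100 0.427,-0.325,0.106 0.435,-0.326,0.098 0.486,-0.308,0.032
247 0.458,-0.282,0.032 0.462,-0.286,0.031 0.466,-0.289,0.030 0.469,-0.294,0.030 0.474,-0.297,0.027 0.475,-0.302,0.030 0.478,-0.307,0.031 0.451,-0.325,0.073
249 0.45
[... 208 characters left out ...]
 0.456,-0.302,0.032 0.459,-0.306,0.032 0.464,-0.309,0.030 0.466,-0.314,0.031 0.443,-0.330,0.068
253 0.444,-0.291,0.028 0.446,-0.296,0.030 0.450,-0.300,0.029 0.452,-0.305,0.031 0.456,-0.308,0.029 0.459,-0.313,0.029 0.461,-0.317,0.031 0.445,-0.331,0.059
255 0.436,-0.296,0.032 0.441,-0.299,0.029 0.443,-0.304,0.031 0.445,-0.308,0.032 0.448,-0.313,0.032 0.452,-0.317,0.031 0.456,-0.321,0.030 0.443,-0.332,0.053
257 0.431,-0.299,0.031 0.433,-0.304,0.032 0.436,-0.308,0.032 0.439,-0.313,0.033 0.445,-0.315,0.029 0.446,-0.320,0.032 0.445,-0.326,0.038 0.444,-0.333,0.044
[ 0.43795398 -0.31611593  0.06032405] [-6.25182317e-01  4.17890684e-01 -1.21976469e-01  1.03074763e+00
 -4.23551376e-05 -8.35022877e-01]
```

View pics/s3.png

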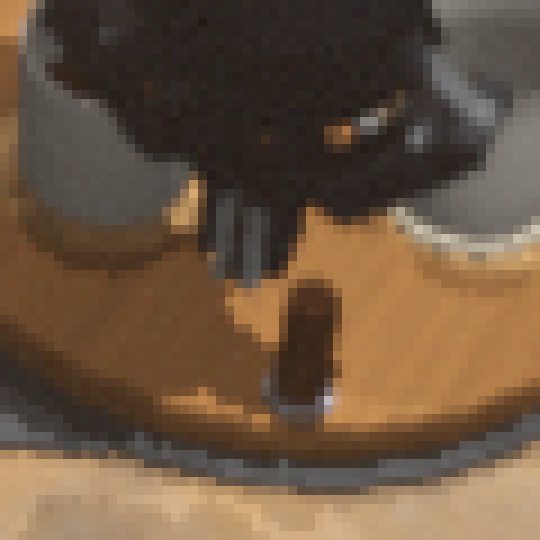

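```bash
cat > g.py <<'E'
from h import *
from workcell import cams,monitor
f=np.load("scene0.npz");K,T,d0=f["K"],f["T"],f["d"]
p,d=cams.camera("scene");W=cloud(d,K,T);W0=cloud(d0,K,T)
o=monitor.get_obs();a=o["tool_rot"][:2];e=o["eef_pos"]
X=np.array([2*a[0]**2-1,2*a[0]*a[1]]);Y=np.array([2*a[0]*a[1],2*a[1]**2-1])
m=(d>0)&((d0-d>.02)|(d0<=0))
q=W[m];x=(q[:,:2]-e[:2])@X;y=(q[:,:2]-e[:2])@Y;z=q[:,2]-e[2]
k=(abs(x)<.1)&(abs(y)<.12)&(z<.2);x,y,z=x[k],y[k],z[k]
for b in np.arange(-.1,.1,.01):
    s=(y>=b)&(y<b+.01)
    if s.sum():
        j=np.argsort(z[s])[:3];print(f"y {b:.2f} n{s.sum()} zmin-tcp",z[s][j].round(3),"x",x[s][j].round(3))
E
python3 g.py
```

```text
y -0.10 n1 zmin-tcp [-0.058] x [0.095]
y -0.09 n1 zmin-tcp [-0.061] x [0.032]
y -0.08 n2 zmin-tcp [-0.06  -0.057] x [ 0.062 -0.004]
y -0.07 n6 zmin-tcp [-0.49  -0.024  0.117] x [-0.021 -0.088  0.011]
y -0.06 n54 zmin-tcp [-0.054  0.109  0.111] x [-0.013  0.015  0.013]
y -0.05 n71 zmin-tcp [-0.058 -0.013  0.093] x [ 0.071 -0.081  0.011]
y -0.04 n148 zmin-tcp [0.08  0.084 0.086] x [0.011 0.012 0.011]
y -0.03 n143 zmin-tcp [-0.495 -0.06  -0.058] x [-0.085  0.072  0.041]
y -0.02 n156 zmin-tcp [0.044 0.048 0.048] x [0.002 0.009 0.002]
y -0.01 n143 zmin-tcp [-0.06   0.037  0.037] x [0.08  0.011 0.009]
y -0.00 n163 zmin-tcp [-0.875  0.035  0.038] x [-0.034  0.01   0.01 ]
y 0.01 n108 zmin-tcp [-0.063  0.04   0.045] x [0.031 0.006 0.007]
y 0.02 n93 zmin-tcp [0.077 0.078 0.081] x [0.011 0.006 0.01 ]
y 0.03 n99 zmin-tcp [-0.881 -0.877 -0.058] x [-0.088 -0.066  0.028]
y 0.04 n61 zmin-tcp [0.096 0.097 0.099] x [0.012 0.01  0.011]
y 0.05 n44 zmin-tcp [-0.886  0.106  0.11 ] x [0.001 0.011 0.011]
y 0.06 n10 zmin-tcp [-0.041 -0.035 -0.034] x [0.003 0.003 0.002]
y 0.07 n1 zmin-tcp [-0.88] x [-0.065]
y 0.08 n5 zmin-tcp [-0.879 -0.49  -0.488] x [-0.036 -0.002 -0.036]
y 0.09 n1 zmin-tcp [-0.062] x [0.093]
```

>>> send_rows:
  moves:
    - [0,0,-0.015,0]
    - [-0.0015,-0.0072,0,-0.6]
    - [-0.0015,-0.0072,0,-0.6]
    - [-0.0015,-0.0072,0,-0.6]
    - [-0.0015,-0.0072,0,-0.6]
    - [-0.0015,-0.0072,0,-0.6]
    - [-0.0015,-0.0072,0,-0.6]
    - [0,-0.006,0,0]
    - [0,-0.006,0,0]
    - [0,-0.003,0,0]
    - [0,0,0,0]
    - [0,0,0,0]

```text
clock: 7.6
eef_pos: [0.4692, -0.3656, 0.0752]
tool_rot: [-0.281, 0.96, 0.0, -0.0]
ft_force: [1.5, 0.1, -0.5]
grip_width: -0.0003
```

```bash
python3 g.py | grep -E "y (-0.0[0-3]|0.0[0-3])"; python3 - <<'E'
from workcell import monitor
import numpy as np
o=monitor.get_obs();a=o["tool_rot"][:2];e=o["eef_pos"]
X=np.array([2*a[0]**2-1,2*a[0]*a[1]]);Y=np.array([2*a[0]*a[1],2*a[1]**2-1])
v=np.array([.4512,-.3308])-e[:2];print(e,v@X,v@Y,np.degrees(np.arctan2(Y[1],Y[0])))
E
```

```text
y -0.03 n114 zmin-tcp [-0.04   0.076  0.078] x [-0.062  0.01   0.012]
y -0.02 n115 zmin-tcp [-0.077 -0.075  0.041] x [0.02  0.061 0.005]
y -0.01 n182 zmin-tcp [-0.504  0.034  0.037] x [0.002 0.009 0.011]
y -0.00 n150 zmin-tcp [-0.501 -0.068  0.034] x [-0.065  0.006  0.009]
y 0.01 n162 zmin-tcp [-0.076  0.042  0.042] x [0.083 0.001 0.007]
y 0.02 n145 zmin-tcp [-0.044  0.076  0.08 ] x [-0.085  0.011  0.011]
y 0.03 n158 zmin-tcp [0.079 0.083 0.084] x [0.011 0.011 0.012]
[ 0.46921368 -0.36554156  0.07526888] -0.0035442366264782817 0.03897315722275303 122.60318410137766
```

>>> send_rows:
  moves:
    - [0,0,0.011,0]
    - [0,0,0.011,0]
    - [0,0,0.011,0]
    - [0,0,0.011,0]
    - [0,0,0.011,0]
    - [0,0,0,0]
    - [0,0,0,0]

```text
clock: 8.35
eef_pos: [0.4692, -0.3656, 0.0198]
tool_rot: [-0.281, 0.96, 0.0, -0.0]
ft_force: [-0.1, -0.2, 0.3]
grip_width: -0.0001
```

```bash
python3 g.py | grep -E "y (-0.0[0-5]|0.0[0-5])"; python3 -c "
import h,cv2
from workcell import cams
p,d=cams.camera('scene');cv2.imwrite('pics/s4.png',cv2.resize(p[130:300,230:430],None,fx=3.5,fy=3.5,interpolation=2))"
```

```text
y -0.05 n56 zmin-tcp [-0.452  0.094  0.097] x [0.022 0.01  0.013]
y -0.04 n97 zmin-tcp [0.082 0.083 0.086] x [-0.009  0.012 -0.008]
y -0.03 n99 zmin-tcp [0.077 0.079 0.081] x [0.01  0.012 0.014]
y -0.02 n98 zmin-tcp [-0.02  -0.017  0.043] x [0.061 0.024 0.008]
y -0.01 n158 zmin-tcp [-0.45   0.038  0.04 ] x [0.001 0.011 0.005]
y -0.00 n126 zmin-tcp [-0.454 -0.015  0.037] x [-0.069  0.005  0.01 ]
y 0.01 n155 zmin-tcp [-0.021  0.038  0.039] x [0.083 0.005 0.006]
y 0.02 n125 zmin-tcp [0.077 0.077 0.078] x [0.011 0.012 0.012]
y 0.03 n151 zmin-tcp [0.081 0.081 0.082] x [0.012 0.012 0.009]
y 0.04 n76 zmin-tcp [-0.021 -0.02   0.091] x [0.045 0.081 0.011]
y 0.05 n50 zmin-tcp [-0.842 -0.021  0.107] x [-0.038  0.076  0.012]
```

View pics/s4.png

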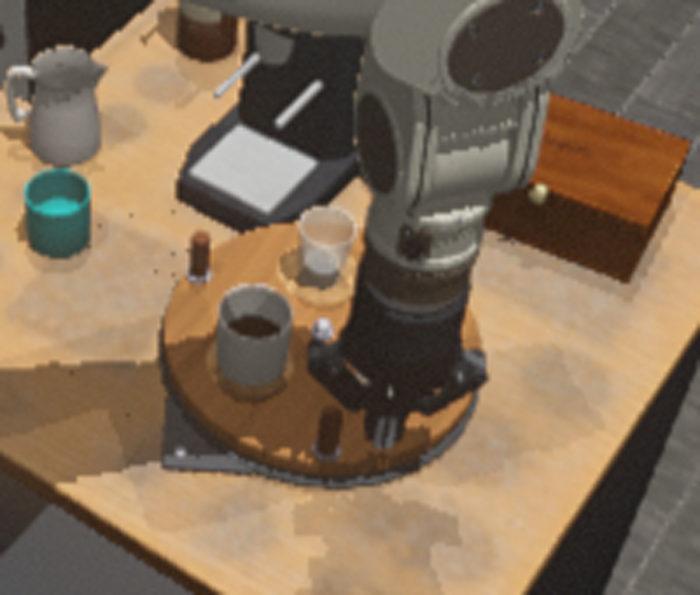

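>>> send_rows:
  moves:
    - [0,0.003,0,0]
    - [0,0.003,0,0]
    - [0,0.003,0,0]
    - [0,0.003,0,0]
    - [0,0.002,0,0]
    - [0,0.002,0,0]
    - [0,0.001,0,0]
    - [0.0006,0.0036,0,0.3]
    - [0.0006,0.0036,0,0.3]
    - [0.0006,0.0036,0,0.3]
    - [0.0006,0.0036,0,0.3]
    - [0.0006,0.0036,0,0.3]
    - [0.0006,0.0036,0,0.3]
    - [0.0006,0.0036,0,0.3]

```text
clock: 9.85
eef_pos: [0.445, -0.3314, 0.0204]
tool_rot: [-0.178, 0.984, -0.0, 0.0]
ft_force: [0.8, -1.3, 0.3]
grip_width: -0.0003
```

```bash
cat > m.py <<'E'
import sys
from h import *
from workcell import cams,monitor
for n in("scene","top"):
    p,d=cams.camera(n);i=cams.camera_info(n);print(n)
    measure(p,d,i["intrinsics"],i["T"],c0=(.5475,-.268))
    if n in sys.argv: cv2.imwrite(f"pics/{n}_{sys.argv[-1]}.png",cv2.resize(p[130:300,230:430] if n=="scene" else p[110:260,250:440],None,fx=3.5,fy=3.5,interpolation=2))
o=monitor.get_obs();e=o["eef_pos"]-[.5475,-.268,0];print(e,np.hypot(*e[:2]),np.degrees(np.arctan2(e[1],e[0])),o["ft_force"])
E
python3 m.py scene 5
```

```text
scene
disc [ 0.5458 -0.2691  0.1263]
peg [ 0.5623 -0.1571  0.0751] 29 r 0.1132 ang 81.62
peg [ 0.6327 -0.3429  0.0747] 35 r 0.114 ang -40.4
peg [ 0.4363 -0.3237  0.0749] 88 r 0.1224 ang -153.5
top
disc [ 0.5484 -0.268   0.1266]
peg [ 0.6351 -0.3413  0.0748] 47 r 0.1135 ang -40.24
peg [ 0.5659 -0.1557  0.0758] 42 r 0.1136 ang 81.15
[-0.10279267 -0.06273919  0.02034087] 0.12042649057694425 -148.6023253484981 [0.2283631  0.18196674 0.64250967]
```

View pics/scene_5.png

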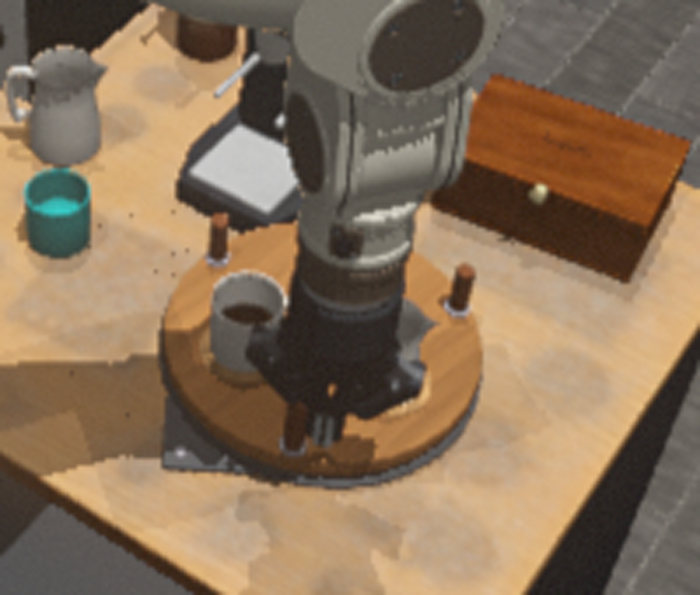

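>>> send_rows:
  moves:
    - [0.0006,0.0036,0,0.3]
    - [0.0006,0.0036,0,0.3]
    - [0.0006,0.0036,0,0.3]
    - [0.0006,0.0036,0,0.3]
    - [0.0006,0.0036,0,0.3]
    - [0.0006,0.0036,0,0.3]
    - [0.0006,0.0036,0,0.3]
    - [0.0006,0.0036,0,0.3]
    - [0.0006,0.0036,0,0.3]
    - [0.0006,0.0036,0,0.3]
    - [0.0006,0.0036,0,0.3]
    - [0.0006,0.0036,0,0.3]
    - [0.0006,0.0036,0,0.3]
    - [0.0006,0.0036,0,0.3]
    - [0.0006,0.0036,0,0.3]
    - [0.0006,0.0036,0,0.3]
    - [0.0006,0.0036,0,0.3]
    - [0.0006,0.0036,0,0.3]
    - [0.0006,0.0036,0,0.3]
    - [0.0006,0.0036,0,0.3]

```text
clock: 11.95
eef_pos: [0.4281, -0.2615, 0.0204]
tool_rot: [0.12, 0.993, -0.0, 0.0]
ft_force: [-0.0, 0.1, -0.3]
grip_width: -0.0001
```

```bash
python3 m.py top 6
```

```text
scene
disc [ 0.5458 -0.2691  0.1264]
peg [ 0.5745 -0.3801  0.0751] 34 r 0.1146 ang -75.49
peg [ 0.4192 -0.2621  0.0738] 51 r 0.1268 ang 176.81
top
disc [ 0.5508 -0.266   0.1262]
peg [ 0.6266 -0.1863  0.0757] 43 r 0.1099 ang 46.44
peg [ 0.5773 -0.3784  0.0752] 48 r 0.1154 ang -76.74
[-0.11952071  0.00706864  0.02032171] 0.1197295571245921 176.61537957063135 [0.50657321 0.73394208 1.20714238]
```

View pics/top_6.png

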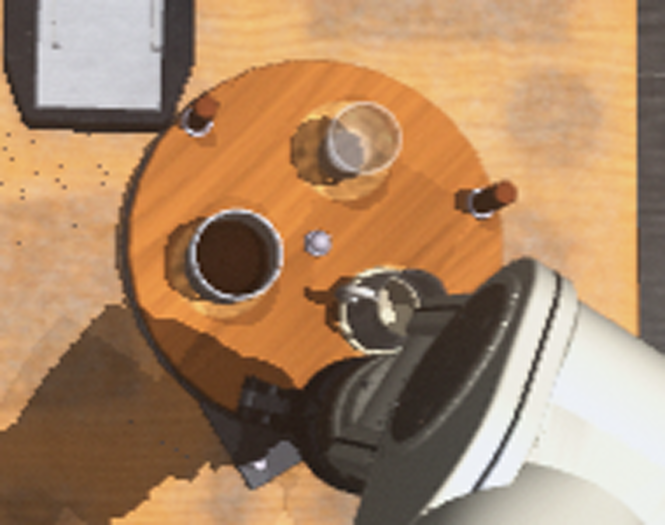

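>>> send_rows:
  moves:
    - [0.0006,0.0036,0,0.3]
    - [0.0006,0.0036,0,0.3]
    - [0.0006,0.0036,0,0.3]
    - [0.0006,0.0036,0,0.3]
    - [0.0006,0.0036,0,0.3]
    - [0.0006,0.0036,0,0.3]
    - [0.0006,0.0036,0,0.3]
    - [0.0006,0.0036,0,0.3]
    - [0.0006,0.0036,0,0.3]
    - [0.0006,0.0036,0,0.3]
    - [0.0006,0.0036,0,0.3]
    - [0.0006,0.0036,0,0.3]
    - [0.0006,0.0036,0,0.3]
    - [0.0006,0.0036,0,0.3]
    - [0.0006,0.0036,0,0.3]
    - [0.0006,0.0036,0,0.3]
    - [0.0006,0.0036,0,0.3]
    - [0.0006,0.0036,0,0.3]
    - [0.0006,0.0036,0,0.3]
    - [0.0006,0.0036,0,0.3]

```text
clock: 14.05
eef_pos: [0.4535, -0.1944, 0.0204]
tool_rot: [0.408, 0.913, -0.0, 0.0]
ft_force: [-0.6, -1.1, 0.3]
grip_width: 0.0002
```

```bash
python3 m.py top 7
```

```text
scene
disc [ 0.5478 -0.266   0.1291]
peg [ 0.656  -0.2474  0.0743] 30 r 0.1099 ang 9.75
peg [ 0.444  -0.2021  0.0717] 28 r 0.1218 ang 148.38
peg [ 0.5066 -0.3788  0.0754] 38 r 0.1202 ang -110.05
top
disc [ 0.5499 -0.2672  0.1258]
peg [ 0.6594 -0.2464  0.0758] 46 r 0.1115 ang 10.72
[-0.0938662   0.07411497  0.02036742] 0.11959888175405284 141.70604724549816 [-0.29920016 -0.17901646  0.30344789]
```

View pics/top_7.png

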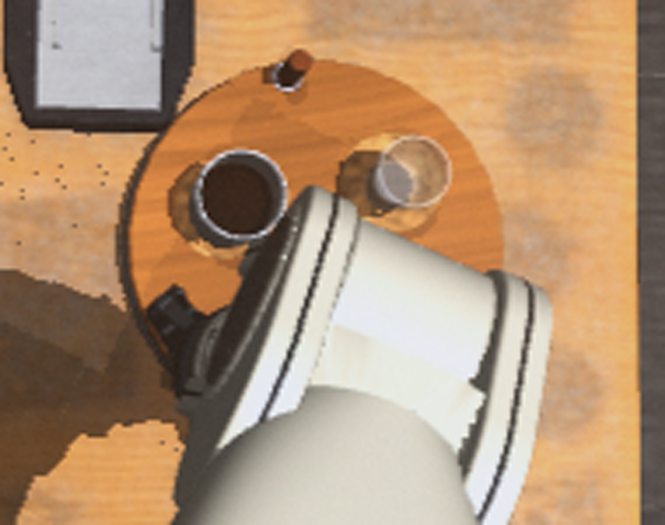

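>>> send_rows:
  moves:
    - [0.0006,0.0036,0,0.3]
    - [0.0006,0.0036,0,0.3]
    - [0.0006,0.0036,0,0.3]
    - [0.0006,0.0036,0,0.3]
    - [0.0006,0.0036,0,0.3]
    - [0.0006,0.0036,0,0.3]
    - [0.0006,0.0036,0,0.3]
    - [0.0006,0.0036,0,0.3]
    - [0.0006,0.0036,0,0.3]
    - [0.0006,0.0036,0,0.3]
    - [0.0006,0.0036,0,0.3]
    - [0.0006,0.0036,0,0.3]
    - [0,0,0,0]
    - [0,-0.005,0,0]
    - [0,-0.005,0,0]
    - [0,0,-0.03,0]
    - [0,0,-0.03,0]
    - [0,0,-0.03,0]
    - [0,0,0,0]

```text
clock: 16.05
eef_pos: [0.479, -0.1698, 0.1147]
tool_rot: [0.565, 0.825, 0.001, 0.004]
ft_force: [0.3, -0.6, -0.3]
grip_width: -0.0
```

>>> send_rows:
  moves:
    - [0.04,0,0,0]
    - [0.04,0,0,0]
    - [0.04,0,0,0]
    - [0.04,0,0,0]
    - [0.04,0,0,0]
    - [0,0,0,0]

```text
clock: 16.65
eef_pos: [0.4009, 0.0209, 0.1095]
tool_rot: [0.562, 0.827, -0.0, -0.002]
ft_force: [0.9, -0.5, -0.1]
grip_width: -0.0001
```

```bash
python3 m.py scene top 8
```

```text
scene
disc [ 0.547  -0.2687  0.1271]
peg [ 0.6574 -0.2888  0.0736] 33 r 0.1123 ang -10.3
peg [ 0.5042 -0.1626  0.0734] 32 r 0.1144 ang 111.96
peg [ 0.4714 -0.3583  0.0752] 37 r 0.1173 ang -130.13
top
disc [ 0.5478 -0.2687  0.1265]
peg [ 0.6589 -0.2875  0.0757] 45 r 0.1127 ang -9.59
peg [ 0.5078 -0.1614  0.0757] 40 r 0.1145 ang 110.44
peg [ 0.4736 -0.3556  0.0748] 49 r 0.1142 ang -130.5
[-0.14415803  0.28629757  0.1099248 ] 0.32054302721721023 116.7264043565602 [ 0.46200378 -0.26886815 -0.21445196]
```

View pics/top_8.png

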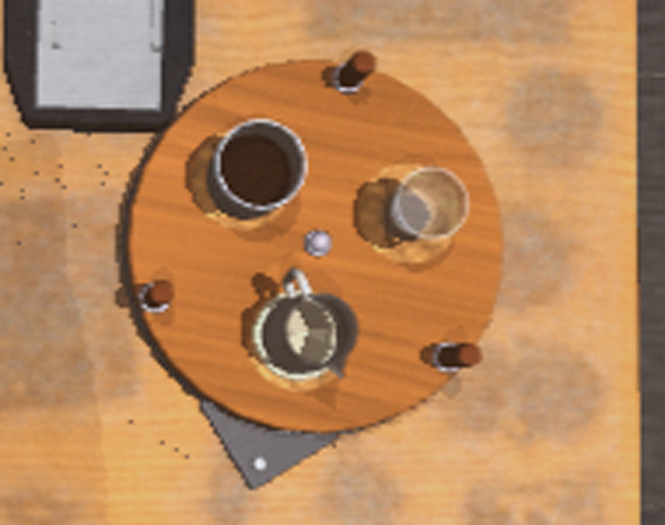

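View pics/scene_8.png

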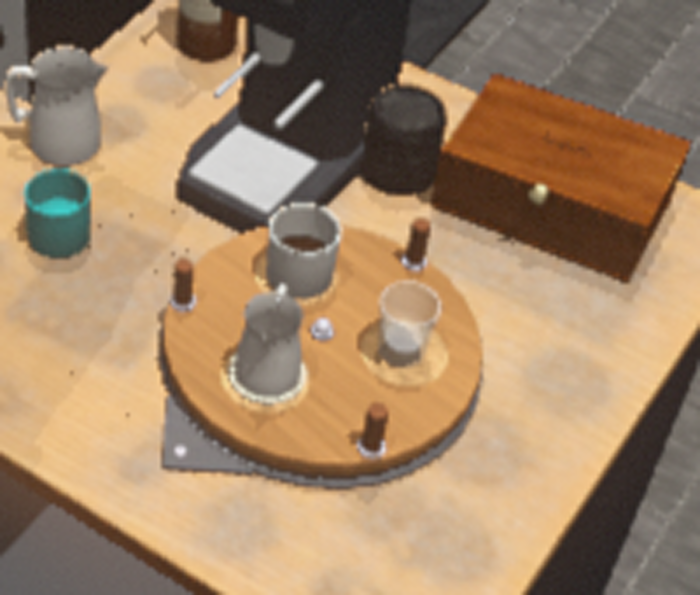

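```bash
python3 - <<'E'
from h import *
from workcell import cams
for n,u0,v0,u1,v1 in(("top",295,215,350,255),("scene",265,235,320,270)):
    p,d=cams.camera(n);i=cams.camera_info(n);K,T=i["intrinsics"],i["T"];W=cloud(d,K,T)
    c=np.array([.5475,-.2685])
    hsv=cv2.cvtColor(p,cv2.COLOR_BGR2HSV);m=((hsv[...,1]<70)).astype(np.uint8)
    w=onplane(np.stack(np.meshgrid(np.arange(512),np.arange(384)),-1).reshape(-1,2),.006,K,T).reshape(384,512,3)
    R=np.hypot(w[...,0]-c[0],w[...,1]-c[1]);A=np.degrees(np.arctan2(w[...,1]-c[1],w[...,0]-c[0]))%360
    m&=((R>.125)&(R<.18)&(A>135)&(A<200)).astype(np.uint8)
    nn,l,s,ce=cv2.connectedComponentsWithStats(m);k=1+np.argmax(s[1:,4]);q=l==k
    for r0 in np.arange(.134,.172,.004):
        a=A[q&(R>=r0)&(R<r0+.004)]
        if len(a):print(n,round(r0,3),len(a),a.min().round(1),a.max().round(1),"mid",((a.min()+a.max())/2).round(2),"mean",a.mean().round(2))
    big=q&(R>.132);print("centroid ang",np.degrees(np.arctan2((w[big][:,1]-c[1]).mean(),(w[big][:,0]-c[0]).mean())))
    # cork/pitcher: rim of pitcher via depth z .09-.112
    z=W[...,2];pm=(z>.095)&(z<.115)&(np.hypot(W[...,0]-c[0],W[...,1]-c[1])<.11)
    x=W[pm][:,:2];print("pitcher rim mean",np.median(x,0),np.degrees(np.arctan2(*(np.median(x,0)-c)[::-1])))
E
```

```text
top 0.134 53 150.1 185.1 mid 167.63 mean 166.42
top 0.138 54 152.5 183.1 mid 167.78 mean 168.67
top 0.142 45 155.5 180.1 mid 167.82 mean 167.65
top 0.146 34 157.1 177.4 mid 167.26 mean 167.5
top 0.15 30 159.9 175.6 mid 167.75 mean 167.66
top 0.154 23 162.4 173.2 mid 167.8 mean 167.79
top 0.158 15 163.8 171.6 mid 167.69 mean 167.47
top 0.162 11 165.8 170.9 mid 168.38 mean 168.17
top 0.166 3 167.0 168.0 mid 167.53 mean 167.63
centroid ang 167.57529762576732
pitcher rim mean [ 0.49409023 -0.26747649] 178.90215226427438
scene 0.134 38 151.6 186.7 mid 169.14 mean 169.93
scene 0.138 34 153.7 183.8 mid 168.76 mean 168.75
scene 0.142 28 156.1 181.2 mid 168.64 mean 168.97
scene 0.146 23 158.4 179.5 mid 168.94 mean 169.28
scene 0.15 19 160.6 175.6 mid 168.07 mean 167.9
scene 0.154 16 162.6 174.1 mid 168.34 mean 168.46
scene 0.158 11 164.5 172.0 mid 168.26 mean 168.33
scene 0.162 8 165.7 170.7 mid 168.21 mean 168.2
scene 0.166 5 166.6 169.4 mid 168.01 mean 168.06
scene 0.17 4 165.5 167.7 mid 166.56 mean 166.56
centroid ang 168.70802612336567
pitcher rim mean [ 0.49879866 -0.25202997] 161.31526546717515
```

>>> send_rows:
  moves:
    - [-0.04,0,0,0]
    - [-0.04,0,0,0]
    - [-0.04,0,0,0]
    - [-0.04,0,0,0]
    - [-0.04,0,0,0]
    - [0,-0.004,0,0]
    - [0,0,0,0]
    - [0,0,0,0]
    - [0,0,0.03,0]
    - [0,0,0.03,0]
    - [0,0,0.03,0]
    - [0,0,0,0]
    - [0,0,0,0]

```text
clock: 18.15
eef_pos: [0.4722, -0.169, 0.0206]
tool_rot: [0.564, 0.825, -0.0, -0.001]
ft_force: [-1.0, 0.1, 0.1]
grip_width: -0.0003
```

```bash
python3 - <<'E'
from workcell import monitor
import numpy as np
o=monitor.get_obs();a=o["tool_rot"][:2];e=o["eef_pos"]
X=np.array([2*a[0]**2-1,2*a[0]*a[1]]);Y=np.array([2*a[0]*a[1],2*a[1]**2-1])
t=np.radians(110.3);v=np.array([.5475,-.2685])+.115*np.array([np.cos(t),np.sin(t)])-e[:2];print(e,v@X,v@Y,np.degrees(np.arctan2(Y[1],Y[0])))
E
```

```text
[ 0.4721877  -0.16902679  0.02055994] -0.005035043606528802 0.036043586447419014 21.271225190524298
```

>>> send_rows:
  moves:
    - [0,0.0025,0,0]
    - [0,0.0025,0,0]
    - [0,0.0025,0,0]
    - [0,0.0025,0,0]
    - [0,0.0025,0,0]
    - [0,0.0015,0,0]
    - [0,0.0015,0,0]
    - [0,0.0015,0,0]
    - [0,0.0015,0,0]
    - [0,0,0,0]
    - [0,0,0,0]
    - [0,-0.005,0,0]
    - [0,-0.005,0,0]
    - [0,-0.004,0,0]
    - [0,0,-0.03,0]
    - [0,0,-0.03,0]
    - [0,0,-0.03,0]
    - [0,0,0,0]

```text
clock: 19.95
eef_pos: [0.4798, -0.1696, 0.1148]
tool_rot: [0.565, 0.825, 0.001, 0.004]
ft_force: [0.7, -1.3, 0.1]
grip_width: -0.0001
```

>>> send_rows:
  moves:
    - [0.04,0,0,0]
    - [0.04,0,0,0]
    - [0.04,0,0,0]
    - [0.04,0,0,0]
    - [0.04,0,0,0]
    - [0,0,0,0]

```text
clock: 20.55
eef_pos: [0.4016, 0.0212, 0.1095]
tool_rot: [0.563, 0.827, -0.0, -0.001]
ft_force: [-0.2, -0.8, 0.3]
grip_width: 0.0001
```

```bash
python3 m.py top scene 9
```

```text
scene
disc [ 0.5464 -0.2679  0.1271]
peg [ 0.6558 -0.2941  0.0728] 34 r 0.1125 ang -13.46
peg [ 0.5082 -0.1627  0.0735] 33 r 0.1119 ang 109.93
peg [ 0.4675 -0.3549  0.0743] 40 r 0.1174 ang -132.17
top
disc [ 0.5478 -0.2683  0.1263]
peg [ 0.6582 -0.2917  0.0747] 47 r 0.1128 ang -11.95
peg [ 0.5109 -0.1592  0.0759] 42 r 0.1152 ang 108.69
peg [ 0.4712 -0.3532  0.0749] 47 r 0.1144 ang -132.1
[-0.14353089  0.28657503  0.10996227] 0.3205095361109729 116.60396465328576 [-0.20295773  0.15881259  0.07479183]
```

View pics/top_9.png

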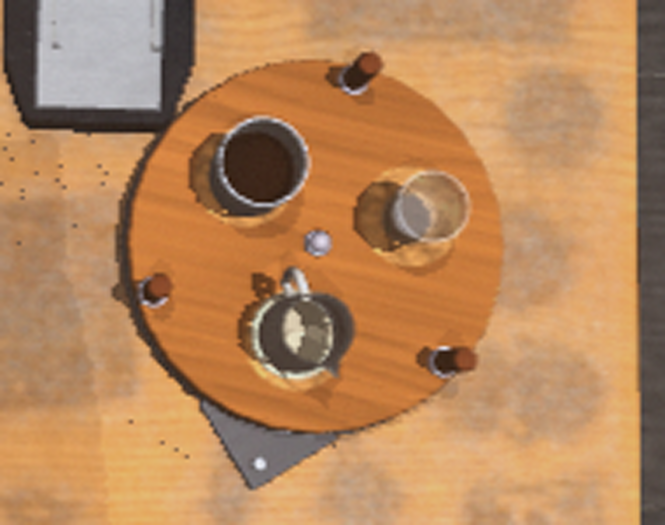

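View pics/scene_9.png

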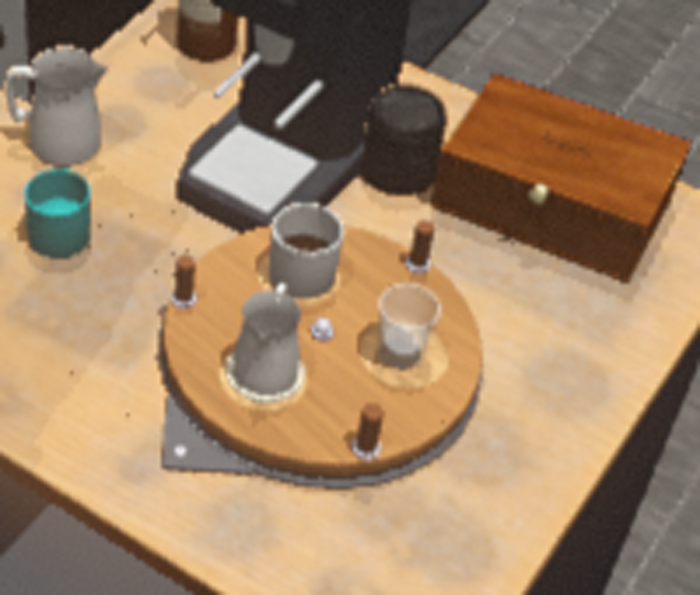

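```bash
python3 -c "
from workcell import order;print(order.job_done())"
```

```text
the job is handed in; nothing more can be done
None
```

The carousel is turned and the job handed in. The pitcher's pad now stands at about 168.1–168.2° around the axis, against about 168.0° (±0.5°) for the lip.

- **What I did:** I turned the carousel about 105° clockwise by pushing the peg 60° clockwise from the pitcher (peg_3) with the shut fingertips. After backing off to measure, I gave it a last nudge of about 2° and moved the arm clear.
- **Last checks:** The two cameras put the pegs within about 0.1° of each other on average, though single pegs scattered up to about 2°. In the last pictures the pitcher, glass and cup stand upright on their pads, and the nearby things in view look unmoved. I did not re-check the bystanders outside that view (tamper, mug, spoon). The wrist readings at the end of each move stayed under about 2 N, and the clock read about 20.6 s.
- **What disagreed:** The reported tool height was about 35 mm lower than the fingertips the camera showed. My first pushing pass therefore went over the peg without touching it. I measured the offset in the images, lowered the tool to match and repeated the push.

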